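Take the demountable transformer apart and put it away

ROBOT

A 6-joint arm with a two-finger parallel gripper is mounted at the origin on the work surface. World frame = base frame: x ahead of the robot, y to its left, z up, the work surface at z = 0. Lengths are in m, angles in rad, forces in N, time in s.
With the tool pointing down it reaches from about 0.425 to 0.95 m from the base axis. Payload 3.5 kg.
Tool frame: the origin (TCP) lies at the very end of the fingers, on their centre line; the grasp point (between the pads) lies 19 mm behind it; z points along the fingers, y is the line along which they close (so a half turn about z gives the same grasp; the last joint's range is limited). The gripper opens to 85 mm and grips with 20 to 120 N. Pads are 22 mm wide; open, the fingers measure 114 mm over their backs; the gripper's body (76 mm by 85 mm) begins 54 mm behind the grasp point. The pads swing forward as they close: fully open they stand 13 mm farther back than shut.
Start: joints at [-1.468, 0.286, 1.577, -0, 1.279, -0.15], TCP at [0.169, -0.654, 0.231] pointing down, gripper open.
Joint ranges: [-2.77, 2.77], [-0.9, 2.22], [0.21, 2.48], [-1.53, 4.67], [0.24, 2.81], [-2.84, 2.84]. Speed limits (rad/s): [2.79, 2.79, 3.14, 3.14, 3.14, 3.14].

INTERFACE

Orientations are given as a unit quaternion [w, x, y, z].
In Python, from station import manip gives the robot as it stands.
- The arm moves only by the shell command python3 -m creep 'ROWS'. ROWS is a JSON object of lists of equal length, an entry for each row: "grip": the closure, from -1 (fully open) to 1 (shut); "xyz": the shift along the world's x, y, z each as a share of 0.2 m, from -1 to 1, a list of three; "angular": the turn, a rotation vector about the world's x, y, z each as a share of pi rad, from -1 to 1, a list of three. In form: {"grip": [grip, ...], "xyz": [[tx, ty, tz], ...], "angular": [[wx, wy, wz], ...]}. A call has 1 to 12 rows; each row is the pose to reach, as a shift and turn from the pose commanded when the call began, turning the shorter way round; what a row does not reach only later rows make up. A row lasts 1/10 s, in which the tool goes at most 50 mm and 8.59 degrees, less where a joint would pass 70% of its speed; a pose out of reach is approached as far as the arm can. A call with a number of a shift or a turn outside -1 to 1 is refused whole. A call with a gripper value outside its range is refused whole. The fingers move at their own pace and stop on an object; the grip force is fixed at half the most. Time passes only in rows, so rows that repeat a pose let the fingers close. It gives the time, the measured TCP pose, the force, the opening and the grip force at its end, in the units of the state.
- manip.observe(): the state, without advancing time (a new reading comes with each control period).
- manip.read_camera(name): name is "scene" or "top"; returns a dict with "color" (384x512x3 uint8, red, green, blue), "depth" (384x512 float32, m along the optical axis (not along the pixel's ray), 0 where there is no reading), "K" (3x3 intrinsics, pixels), "k1" (the pictures are not rectified: a ray, as slopes to the right and down, at radius r is drawn at 1 + k1 r^2 times it, then the intrinsics apply), "pose" (4x4, takes a point from camera to world coordinates). Camera axes: x right, y up, looking along -z (the intrinsics and any distortion apply to the point x, -y, -z); pixel columns grow to the right and rows downward; lengths in m; the calibration is good to about 2 mm. A picture is of the moment at which its call begins.
- manip.job_done(): hands the job in; it is judged then, once.
The state is a dict: "clock": time; "joints": joint angles; "dq": joint speeds; "tau": joint torques, N m; "tcp_pos": TCP position; "orientation": TCP orientation; "wrist_force": force on the tool from outside, world axes, zero at the start; "wrist_torque": the same for the moment, N m; "opening": finger opening in m; "finger_force": force on a finger pad.
Only numpy, scipy, OpenCV 4.12 (cv2) and the standard library are available. Lean on these libraries where they do the work, as an engineer would, in place of code of your own. Each camera call takes 0.05 s, during which the arm holds its last target. There are 200 camera calls.

TASK

The transformer exercise is over: take the demountable transformer on the bench apart from the top down and put each part in its own storage tray. First the loose steel yoke goes into the long narrow grey tray, then the red coil into the red tray and the blue coil into the blue tray (either one first), and last the empty core on its black foot into the large grey tray. Lower each part into its tray without dropping it, so that it lies flat inside the lip, the same way up as it was, and leave the multimeter and the lamp holder where they are.

Things in the scene. Friction and masses are not known exactly. Their poses are not given: they have to be found in the camera images.
- yoke: The yoke: a bright laminated steel bar 90 x 20 x 20 mm, about 0.28 kg, lying loose across the tops of the core's two limbs at the start, underside 72 mm above the bench. Nothing holds it down. Origin: centre of its underside; x along the bar, z up
- coil_red: Red coil, loose: red plastic flanges, copper winding, 54 x 54 mm, 44 high, 0.18 kg, 25 mm square hole right through. Starts over either one of the core's 20 mm limbs, the blue coil on the other, underside 26 mm above the bench, 16 mm between the coils: grip its y faces. Rises 48 mm to clear the limb. Origin: centre of underside (in the hole); z up, x along the line joining the limbs
- coil_blue: Blue coil, loose: blue plastic flanges, copper winding, 54 x 54 mm, 44 high, 0.18 kg, 25 mm square hole right through. Starts over either one of the core's 20 mm limbs, the red coil on the other, underside 26 mm above the bench, 16 mm between the coils: grip its y faces. Rises 48 mm to clear the limb. Origin: centre of underside (in the hole); z up, x along the line joining the limbs
- core: U-core, loose: dark steel on a black foot, 0.65 kg. Foot 150 x 70, 6 mm thick; on it a bar 110 x 20 mm (black ends), 6 to 26 mm above the foot's underside; two limbs 20 x 20 mm at x = +-35 mm, tops at 72 mm. When bare, grip across the bar's 20 mm width midway between the limbs (near its balance point), fingertips just above the foot. Origin: centre of foot's underside; x along foot and bar, z up
- tray_yoke: The yoke's tray: long narrow grey tray, 110 x 40 mm inside (118 x 48 mm outside). The lip has a 56 mm finger gap in the middle of each long side. Fixed to the bench. Floor 3 mm thick; the lip is 4 mm thick, its top 8 mm above the floor. Origin: centre of its underside, at bench height; z up, x along its length
- tray_red: The red coil's tray: square red tray, 74 x 74 mm inside (82 x 82 mm outside). The lip has a 30 mm gap in the middle of each side. Fixed to the bench. Floor 3 mm thick; the lip is 4 mm thick, its top 8 mm above the floor. Origin: centre of its underside, at bench height; z up, x and y parallel to its sides
- tray_blue: The blue coil's tray: square blue tray, 74 x 74 mm inside (82 x 82 mm outside). The lip has a 30 mm gap in the middle of each side. Fixed to the bench. Floor 3 mm thick; the lip is 4 mm thick, its top 8 mm above the floor. Origin: centre of its underside, at bench height; z up, x and y parallel to its sides
- tray_core: The core's tray: large grey tray, 170 x 90 mm inside (178 x 98 mm outside). The lip has a 56 mm gap in the middle of each long side. Fixed to the bench. Floor 3 mm thick; the lip is 4 mm thick, its top 8 mm above the floor. Origin: centre of its underside, at bench height; z up, x along its length
- lamp: Bystander: lamp holder, a white box 70 x 70 x 24 mm with a small bulb in a black socket on top, 61 mm high in all, loose. It stands among the small trays. Origin: centre of its underside
- multimeter: Bystander: yellow hand multimeter lying on its back, 190 x 90 x 42 mm (knob to 52 mm), loose, beyond the transformer. Origin: centre of its underside; x along its length

How it is judged:
On the way, in this order (a step that is already met when the one before it is completed fails the run):
1. the yoke lies in its tray, let go (horizontal distance between yoke and tray_yoke below 0.016 m and z of yoke in the frame of tray_yoke below 0.006 m and angle between yoke's own z axis and vertical below 0.08 rad and angle between the x axis of yoke and the x axis of tray_yoke, either way round below 0.3 rad and linear speed of yoke below 0.02 m/s and angular speed of yoke below 0.2 rad/s and not (contact force between yoke and the fingers above 0.05 N)), for 0.2 s.
2. then both coils stand in the trays of their own colour, let go (all of step 1 and horizontal distance between coil_red and tray_red below 0.016 m and z of coil_red in the frame of tray_red below 0.006 m and angle between each of coil_red, coil_blue's own z axis and vertical below 0.08 rad and linear speed of each of coil_red, coil_blue below 0.02 m/s and angular speed of each of coil_red, coil_blue below 0.2 rad/s and not (contact force between coil_red and the fingers above 0.05 N) and horizontal distance between coil_blue and tray_blue below 0.016 m and z of coil_blue in the frame of tray_blue below 0.006 m and not (contact force between coil_blue and the fingers above 0.05 N)), for 0.2 s.
3. last, the core stands in its tray, let go (horizontal distance between core and tray_core below 0.016 m and z of core in the frame of tray_core below 0.006 m and angle between core's own z axis and vertical below 0.08 rad and angle between the x axis of core and the x axis of tray_core, either way round below 0.3 rad and linear speed of core below 0.02 m/s and angular speed of core below 0.2 rad/s and not (contact force between core and the fingers above 0.05 N)), for 0.2 s.
At the end, for the whole second after the job is handed in: Yoke, red coil, blue coil and core each lie flat in their own tray: origin within 16 mm of the tray's centre seen from above and less than 6 mm above the tray's underside, upright within 0.08 rad, the yoke and the core along their trays within 0.3 rad; all released and at rest (all of step 2 and all of step 3); the robot touches nothing.
It fails at once if the lamp holder is pushed more than 15 mm (distance of lamp from where it was at the start of the episode above 0.015 m).
It fails at once if the multimeter is pushed more than 15 mm (distance of multimeter from where it was at the start of the episode above 0.015 m).
It fails at once if a part is dropped: it moves faster than 0.5 m/s with its underside less than 20 mm above the bench ((height (world z) of yoke below 0.02 m and linear speed of yoke above 0.5 m/s) or (height (world z) of coil_red below 0.02 m and linear speed of coil_red above 0.5 m/s) or (height (world z) of coil_blue below 0.02 m and linear speed of coil_blue above 0.5 m/s) or (height (world z) of core below 0.02 m and linear speed of core above 0.5 m/s)).
It also fails if it takes over 109 s, if anything falls off the work surface, if the arm or the gripper's body presses on something with over 40 N, if the wrist force passes 120 N, or if a joint passes its speed limit or range.

## Working session

There is one attempt and no reset: what is moved stays moved. The work goes in short steps, Python scripts to look and compute and a shell command to move; the robot and the scene stay as the last step left them, time stands still between calls to the robot, and variables do not carry over. Pictures are saved under pics/ and viewed, at most 14 in all, crops included, and the job is handed in when it is done.

```bash
mkdir -p pics; cat > h.py <<'E'
import numpy as np, cv2
from station import manip
def cap(n):
    c=manip.read_camera(n); return c
def ray(c,u,v):
    K=c["K"]; d=np.array([(u-K[0,2])/K[0,0],(v-K[1,2])/K[1,1]]); s=d.copy()
    for _ in range(20): s=d/(1+c["k1"]*(s@s))
    return s
def pt(c,u,v,z=None):
    """world point at pixel: by depth, or by plane height z"""
    s=ray(c,u,v); P=c["pose"]; r=P[:3,:3]@np.array([s[0],-s[1],-1.]); o=P[:3,3]
    t=(z-o[2])/r[2] if z is not None else c["depth"][int(round(v)),int(round(u))]
    return o+t*r
def cloud(c):
    K=c["K"]; v,u=np.mgrid[0:384,0:512]; d=np.stack([(u-K[0,2])/K[0,0],(v-K[1,2])/K[1,1]],-1); s=d.copy()
    for _ in range(20): s=d/(1+c["k1"]*(s**2).sum(-1,keepdims=True))
    D=c["depth"]; p=np.stack([s[...,0]*D,-s[...,1]*D,-D],-1)
    return p@c["pose"][:3,:3].T+c["pose"][:3,3]
E
python3 - <<'E'
from h import *
print(manip.observe())
for n in("scene","top"):
    c=cap(n); np.savez(n+"0.npz",**c); print(n,c["K"],c["k1"],c["pose"].round(3),(c["depth"]>0).mean())
    cv2.imwrite(f"pics/{n}0.png",cv2.resize(c["color"][...,::-1],(800,600)))
E
```

```text
{'clock': 0.0, 'joints': array([-1.46797914e+00,  2.87209976e-01,  1.57820066e+00,  8.97525328e-06,
        1.27860412e+00, -1.50038321e-01]), 'dq': array([-1.09007755e-03, -9.71144119e-04,  5.48917817e-04,  1.70073591e-05,
       -1.92139404e-04,  1.96416427e-04]), 'tau': array([-5.80735086e-04, -4.05980659e+01, -2.92627072e+01, -2.70881965e-04,
        5.79491563e-03, -6.36432027e-07]), 'tcp_pos': array([ 0.16880087, -0.65286261,  0.22990483]), 'orientation': array([-1.21061169e-03,  9.92018088e-01,  1.26089838e-01,  3.28855896e-05]), 'wrist_force': array([-0.17080833, -0.17030556, -1.82005183]), 'wrist_torque': array([ 0.03791164, -0.02330342, -0.00646424]), 'finger_force': 0.0, 'opening': 0.0852347924813718}
scene [[498.19016842   0.         253.48711841]
 [  0.         498.19016842 185.67951689]
 [  0.           0.           1.        ]] -0.18917607541115178 [[-0.803 -0.362  0.474  1.17 ]
 [ 0.596 -0.466  0.654  0.773]
 [-0.016  0.807  0.59   0.777]
 [ 0.     0.     0.     1.   ]] 0.9959869384765625
top [[388.8389383    0.         255.25994373]
 [  0.         388.8389383  192.01888091]
 [  0.           0.           1.        ]] -0.10926781318578788 [[ 0.008  0.988 -0.152  0.462]
 [-1.     0.01   0.012  0.003]
 [ 0.014  0.152  0.988  0.995]
 [ 0.     0.     0.     1.   ]] 0.9958902994791666
```

View pics/top0.png

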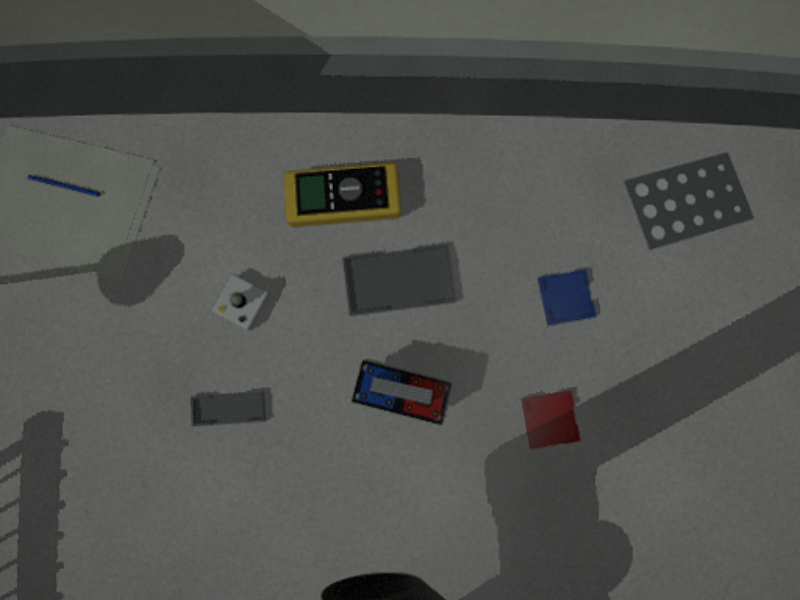

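View pics/scene0.png

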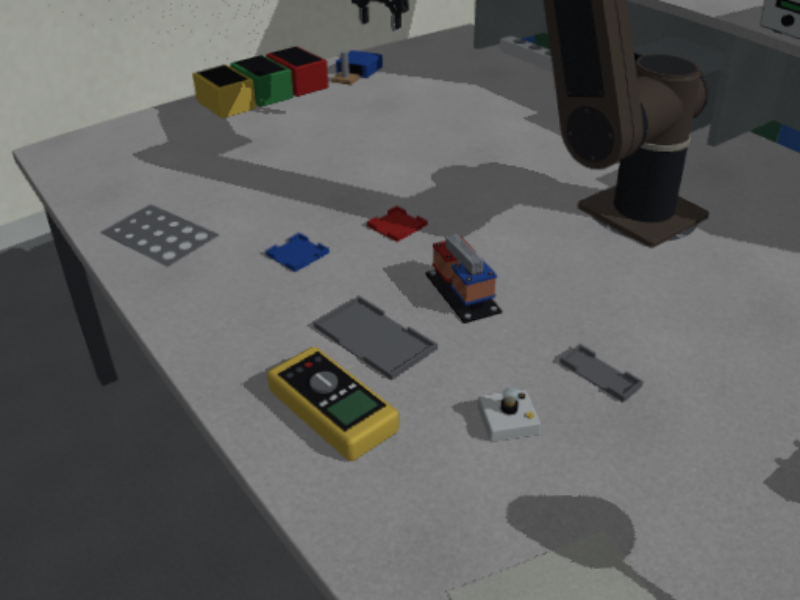

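The top view (800-wide) shows the transformer at (402,390) with its blue coil left and red coil right. The yoke tray is at (230,407), lamp (240,300), core tray (400,278), multimeter (342,193), blue tray (567,297) and red tray (551,419). Next I'll look at enlarged crops and the depth cloud from both cameras.

```bash
python3 - <<'E'
from h import *
T=dict(np.load("top0.npz")); S=dict(np.load("scene0.npz"))
k=512/800
def crop(c,u0,v0,u1,v1,n,g=2.2):
    im=np.clip(c["color"][v0:v1,u0:u1,::-1].astype(float)*g,0,255).astype(np.uint8)
    return cv2.resize(im,None,fx=n,fy=n,interpolation=cv2.INTER_CUBIC)
cv2.imwrite("pics/topcrop.png",crop(T,115,145,395,295,2.85))
cv2.imwrite("pics/scenecrop.png",crop(S,160,120,420,290,3.0))
CT,CS=cloud(T),cloud(S)
# bench check
for nm,C in(("top",CT),("scene",CS)):
    print(nm)
    boxes=dict(ty=None)
    P=C.reshape(-1,3); col=(T if nm=="top" else S)["color"].reshape(-1,3).astype(float)
    m=(P[:,0]>.3)&(P[:,0]<.75)&(abs(P[:,1])<.4); print("bench z pct",np.percentile(P[m,2],[5,25,50,75,95]).round(4))
    s=col.sum(1)+1; r=col/s[:,None]
    rough={k_:pt(T,u*k,v*k)for k_,(u,v)in dict(tfm=(402,390),ty=(230,407),lamp=(240,300),tc=(400,278),mm=(342,193),tb=(567,297),tr=(551,419)).items()}
    if nm=="top": print({a:b.round(3) for a,b in rough.items()})
    def rect(m,lab):
        q=P[m]; 
        if len(q)<5: print(lab,len(q));return
        (x,y),(w,h),a=cv2.minAreaRect((q[:,:2]*1000).astype(np.float32)); print(lab,len(q),"c",round(x,1),round(y,1),"wh",round(w,1),round(h,1),"ang",round(a,1),"z",np.percentile(q[:,2]*1000,[5,50,95]).round(1),"mean",(q[:,:2].mean(0)*1000).round(1))
    near=lambda n,d:np.hypot(*(P[:,:2]-rough[n][:2]).T)<d
    rect(near("tfm",.1)&(P[:,2]>.08),"yoke")
    rect(near("tfm",.1)&(P[:,2]>.055)&(P[:,2]<.08)&(r[:,0]>.45),"red coil")
    rect(near("tfm",.1)&(P[:,2]>.055)&(P[:,2]<.08)&(r[:,2]>.45),"blue coil")
    rect(near("tb",.08)&(r[:,2]>.45),"tray blue")
    rect(near("tr",.08)&(r[:,0]>.45),"tray red")
    rect(near("ty",.09)&(P[:,2]>.006),"tray yoke lip")
    rect(near("tc",.11)&(P[:,2]>.006)&(P[:,2]<.02),"tray core lip")
    rect(near("lamp",.07)&(P[:,2]>.015),"lamp")
    rect(near("mm",.13)&(P[:,2]>.025),"mm")
E
```

```text
top
bench z pct [-0.0024 -0.0006  0.0008  0.0024  0.0234]
{'tfm': array([ 0.467, -0.014,  0.092]), 'ty': array([0.436, 0.263, 0.003]), 'lamp': array([0.604, 0.241, 0.055]), 'tc': array([ 0.651, -0.011,  0.005]), 'mm': array([0.783, 0.086, 0.048]), 'tb': array([ 0.623, -0.292, -0.001]), 'tr': array([ 0.421, -0.257,  0.005])}
yoke 1154 c 467.6 -12.0 wh 90.3 20.1 ang 77.7 z [ 90.9 994.9 994.9] mean [463.4  -1.3]
red coil 351 c 464.7 -16.9 wh 119.7 54.1 ang 76.5 z [67.6 70.5 73.4] mean [456.4 -49.8]
blue coil 328 c 473.7 20.6 wh 53.7 54.1 ang 76.4 z [67.9 70.5 72.9] mean [474.3  23.5]
tray blue 927 c 624.0 -289.4 wh 82.1 86.4 ang 10.9 z [ 0.6  3.7 11.6] mean [ 623.5 -289.3]
tray red 984 c 420.3 -257.7 wh 83.3 85.4 ang 9.5 z [ 0.6  3.7 11.5] mean [ 420.9 -258.3]
tray yoke lip 202 c 460.5 269.5 wh 102.9 120.7 ang 5.3 z [ 6.1 10.2 13.8] mean [433.4 269.2]
tray core lip 454 c 676.6 -4.8 wh 156.3 178.2 ang 8.1 z [ 6.2  9.7 14.4] mean [654.9  -8. ]
lamp 710 c 607.7 251.5 wh 71.2 67.6 ang 62.5 z [20.5 24.4 57.1] mean [606.4 249.3]
mm 2550 c 787.7 87.9 wh 90.4 192.1 ang 5.2 z [36.3 43.3 48.9] me
[... 162 characters left out ...]
d coil 195 c 469.4 -11.0 wh 126.7 49.1 ang 77.9 z [55.7 63.4 72.2] mean [480.6 -19.7]
blue coil 177 c 473.7 23.6 wh 56.7 55.1 ang 77.5 z [67.2 70.7 73.4] mean [480.2  30.2]
tray blue 508 c 624.6 -286.6 wh 85.9 85.1 ang 10.2 z [ 1.6  4.9 12.2] mean [ 623.7 -285.9]
tray red 464 c 421.7 -254.0 wh 86.6 87.4 ang 9.3 z [ 1.5  4.9 12.4] mean [ 422.7 -253.4]
tray yoke lip 239 c 435.6 268.4 wh 51.0 120.4 ang 5.7 z [ 6.3  9.4 12.9] mean [435.3 271. ]
tray core lip 548 c 650.7 -6.8 wh 102.3 182.7 ang 8.2 z [ 6.2  9.7 13.9] mean [650.6  -1.2]
lamp 863 c 609.0 253.5 wh 71.1 71.0 ang 61.5 z [18.4 24.7 55.9] mean [614.8 258.9]
mm 2874 c 791.4 89.6 wh 92.0 193.5 ang 6.0 z [30.6 43.3 49.1] mean [795.8 103.1]
```

View pics/topcrop.png

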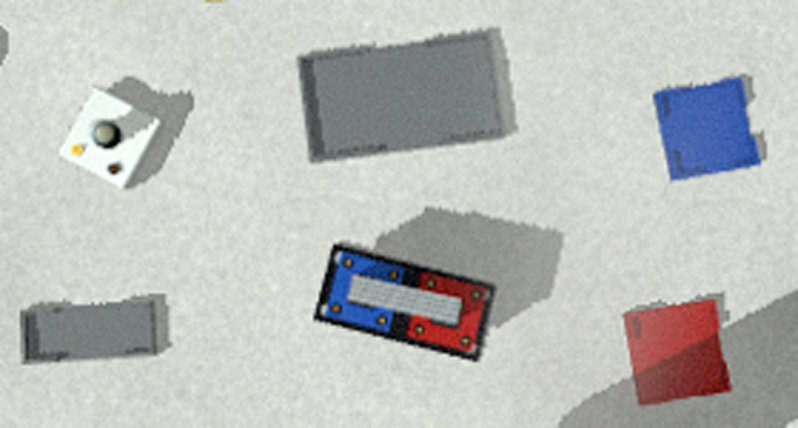

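View pics/scenecrop.png

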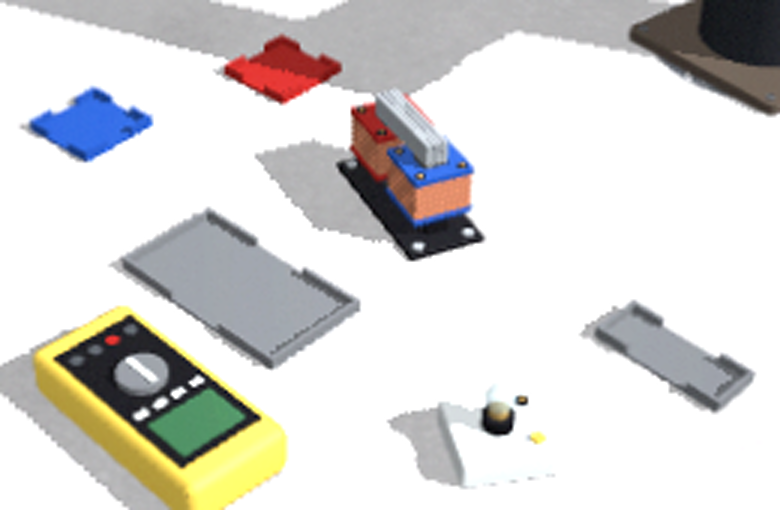

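The crops show the transformer with its yoke, the blue coil at the +y end and the red coil at the −y end. Both views agree to about 3 mm:

| Item | Position (mm) | Axis or height |
|---|---|---|
| Yoke / core centre | (467.5, −12) | axis 77° |
| Yoke top | – | 92 mm high |
| Coil tops | – | 70.5 mm high |
| Yoke tray | (435.5, 269) | 95.5° |
| Core tray | (651, −7) | 98° |
| Red tray | (421, −256) | 9.5° |
| Blue tray | (624, −288) | 10.5° |

I'll move over the yoke now.

```bash

python3 -m creep '{"grip":[-1,-1,-1,-1,-1],"xyz":[[0.3725,0.8,0],[0.3725,0.8,0],[0.3725,0.8,0],[0.3725,0.8,0],[0.3725,0.8,0]],"angular":[[0,0,0.0868],[0,0,0.0868],[0,0,0.0868],[0,0,0.0868],[0,0,0.0868]]}'
python3 -m creep '{"grip":[-1,-1,-1,-1,-1],"xyz":[[0.3725,0.8,0],[0.3725,0.8,0],[0.3725,0.8,0],[0.3725,0.8,0],[0.3725,0.8,0]],"angular":[[0,0,0.0868],[0,0,0.0868],[0,0,0.0868],[0,0,0.0868],[0,0,0.0868]]}'
python3 -m creep '{"grip":[-1,-1,-1,-1,-1],"xyz":[[0.3725,0.8,0],[0.3725,0.8,0],[0.3725,0.8,0],[0.3725,0.8,0],[0.3725,0.8,0]],"angular":[[0,0,0.0868],[0,0,0.0868],[0,0,0.0868],[0,0,0.0868],[0,0,0.0868]]}'
python3 -m creep '{"grip":[-1,-1,-1,-1,-1,-1],"xyz":[[0.3725,0.8,0],[0.3725,0.8,0],[0.3725,0.8,0],[0.3725,0.8,0],[0.3725,0.8,0],[0.3725,0.8,0]],"angular":[[0,0,0.0868],[0,0,0.0868],[0,0,0.0868],[0,0,0.0868],[0,0,0.0868],[0,0,0.0868]]}'
cat > st.py <<'E'
from h import *
from scipy.spatial.transform import Rotation as R
s=manip.observe(); q=s["orientation"]; M=R.from_quat(q,scalar_first=True).as_matrix()
print("t",round(s["clock"],2),"tcp mm",(s["tcp_pos"]*1000).round(1),"closing yaw",round(np.degrees(np.arctan2(M[1,1],M[0,1]))%180,2),"toolz",M[:,2].round(3),"F",s["wrist_force"].round(1),"open",round(s["opening"]*1000,1),"ff",round(s["finger_force"],1),"q",s["joints"].round(2))
E
python3 st.py
```

```text
clock: 0.6
tcp_pos: [0.2447, -0.4903, 0.2307]
orientation: [-0.001, 0.965, 0.261, 0.0]
wrist_force: [0.1, -0.6, -0.7]
opening: 0.0855
finger_force: 0.0
clock: 1.1
tcp_pos: [0.3187, -0.3317, 0.2311]
orientation: [-0.0, 0.921, 0.39, 0.0]
wrist_force: [0.3, 0.5, -0.0]
opening: 0.0852
finger_force: 0.0
clock: 1.6
tcp_pos: [0.3933, -0.1725, 0.2314]
orientation: [0.0, 0.859, 0.512, 0.0]
wrist_force: [0.2, 0.2, 0.7]
opening: 0.0853
finger_force: 0.0
clock: 2.2
tcp_pos: [0.4673, -0.0149, 0.2311]
orientation: [0.0, 0.783, 0.622, -0.001]
wrist_force: [0.0, 0.1, 0.4]
opening: 0.085
finger_force: 0.0
t 2.2 tcp mm [467.3 -14.9 231.1] closing yaw 166.96 toolz [-0.001 -0.001 -1.   ] F [0.  0.1 0.4] open 85.0 ff 0.0 q [-0.25 -0.19  2.07 -0.    1.26 -0.02]
```

```bash

python3 -m creep '{"grip":[-1,-1,-1,-1,-1,-1,-1,-1],"xyz":[[0,0.015,-0.2],[0,0.015,-0.4],[0,0.015,-0.55],[0,0.015,-0.65],[0,0.015,-0.72],[0,0.015,-0.77],[0,0.015,-0.785],[0,0.015,-0.785]],"angular":[[0,0,0],[0,0,0],[0,0,0],[0,0,0],[0,0,0],[0,0,0],[0,0,0],[0,0,0]]}'
python3 st.py
python3 - <<'E'
from h import *
c=cap("scene"); im=np.clip(c["color"][60:240,200:400,::-1].astype(float)*2,0,255).astype(np.uint8)
cv2.imwrite("pics/a1.png",cv2.resize(im,None,fx=3,fy=3))
E
```

```text
clock: 3.0
tcp_pos: [0.467, -0.0115, 0.0744]
orientation: [0.0, 0.783, 0.622, -0.0]
wrist_force: [0.9, -0.4, -0.2]
opening: 0.0854
finger_force: 0.0
t 3.0 tcp mm [467.  -11.5  74.4] closing yaw 166.9 toolz [-0. -0. -1.] F [ 0.9 -0.4 -0.2] open 85.4 ff 0.0 q [-0.24  0.02  2.19 -0.    0.93 -0.01]
```

View pics/a1.png

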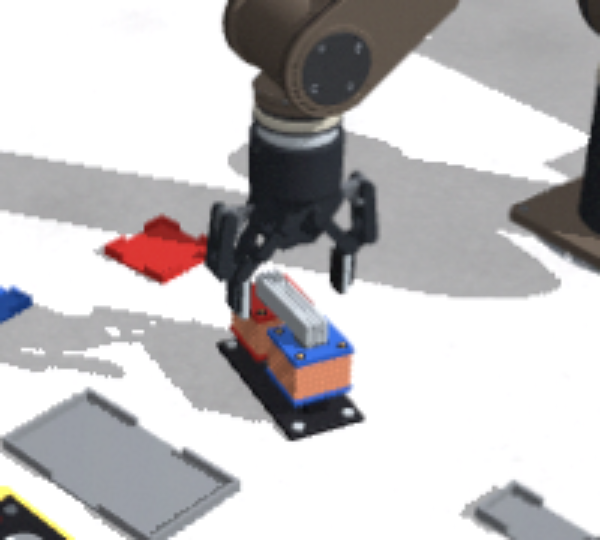

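The open fingers, at (240,290) and (342,270), straddle the yoke. I'll close, check, then lift.

```bash

python3 -m creep '{"grip":[1,1,1,1,1,1,1,1,1,1,1,1],"xyz":[[0,0,0],[0,0,0],[0,0,0],[0,0,0],[0,0,0],[0,0,0],[0,0,0],[0,0,0],[0,0,0],[0,0,0],[0,0,0],[0,0,0]],"angular":[[0,0,0],[0,0,0],[0,0,0],[0,0,0],[0,0,0],[0,0,0],[0,0,0],[0,0,0],[0,0,0],[0,0,0],[0,0,0],[0,0,0]]}'
python3 -m creep '{"grip":[1,1,1,1,1,1],"xyz":[[0,0,0.03],[0,0,0.1],[0,0,0.2],[0,0,0.28],[0,0,0.3],[0,0,0.3]],"angular":[[0,0,0],[0,0,0],[0,0,0],[0,0,0],[0,0,0],[0,0,0]]}'
python3 st.py
```

```text
clock: 4.25
tcp_pos: [0.4672, -0.0105, 0.0748]
orientation: [0.0, 0.783, 0.622, 0.0]
wrist_force: [-1.4, -0.9, 5.5]
opening: 0.0185
finger_force: 60.7
clock: 4.85
tcp_pos: [0.4666, -0.0105, 0.1341]
orientation: [0.0, 0.783, 0.622, 0.0]
wrist_force: [0.4, -1.4, -2.4]
opening: 0.0186
finger_force: 59.8
t 4.85 tcp mm [466.6 -10.5 134.1] closing yaw 166.97 toolz [ 0. -0. -1.] F [ 0.4 -1.4 -2.4] open 18.6 ff 59.8 q [-0.24 -0.07  2.16 -0.    1.06 -0.01]
```

```bash

python3 -m creep '{"grip":[1,1,1,1,1,1,1,1],"xyz":[[-0.01,0.08,0],[-0.02,0.2,0],[-0.035,0.35,0],[-0.05,0.5,0],[-0.065,0.62,0],[-0.0775,0.7,0],[-0.0775,0.7,0],[-0.0775,0.7,0]],"angular":[[0,0,0.01],[0,0,0.02],[0,0,0.03],[0,0,0.04],[0,0,0.05],[0,0,0.0514],[0,0,0.0514],[0,0,0.0514]]}'
python3 -m creep '{"grip":[1,1,1,1,1,1,1,1],"xyz":[[-0.01,0.08,0],[-0.02,0.2,0],[-0.035,0.35,0],[-0.05,0.5,0],[-0.065,0.62,0],[-0.0775,0.7,0],[-0.0775,0.7,0],[-0.0775,0.7,0]],"angular":[[0,0,0.01],[0,0,0.02],[0,0,0.03],[0,0,0.04],[0,0,0.05],[0,0,0.0514],[0,0,0.0514],[0,0,0.0514]]}'
python3 st.py
python3 - <<'E'
from h import *
T=cap("top"); S=cap("scene")
o=[np.clip(c["color"][a:b,l:r,::-1].astype(float)*2,0,255).astype(np.uint8) for c,a,b,l,r in((T,180,300,80,240),(S,150,270,320,480))]
cv2.imwrite("pics/a2.png",cv2.resize(np.hstack(o),None,fx=2.5,fy=2.5))
C=cloud(S).reshape(-1,3)
m=(C[:,2]>.125)&(C[:,2]<.16)&(C[:,0]>.36)&(C[:,0]<.52)&(C[:,1]>.2)&(C[:,1]<.34); q=C[m]; print(m.sum(), q.min(0).round(3), q.max(0).round(3)); print(cv2.minAreaRect((q[:,:2]*1000).astype(np.float32)))
E
```

```text
clock: 5.65
tcp_pos: [0.4504, 0.1294, 0.133]
orientation: [-0.001, 0.73, 0.684, -0.001]
wrist_force: [0.9, -0.8, -2.5]
opening: 0.0188
finger_force: 59.7
clock: 6.45
tcp_pos: [0.4358, 0.2686, 0.1337]
orientation: [0.0, 0.673, 0.74, -0.001]
wrist_force: [0.6, 0.2, -2.9]
opening: 0.0186
finger_force: 59.7
t 6.45 tcp mm [435.8 268.6 133.7] closing yaw 5.47 toolz [-0.001 -0.001 -1.   ] F [ 0.6  0.2 -2.9] open 18.6 ff 59.7 q [ 0.35  0.03  2.05 -0.    1.06  0.26]
479 [0.42  0.223 0.13 ] [0.462 0.315 0.16 ]
((442.7154846191406, 270.6382751464844), (39.21226119995117, 92.10237121582031), 18.218692779541016)
```

View pics/a2.png

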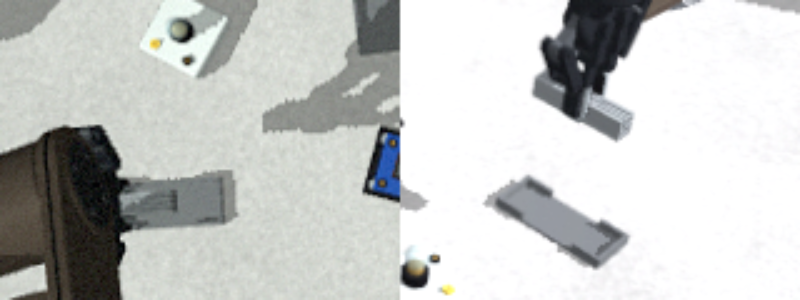

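The yoke sits squarely above its tray in both views, with its y centre at 269 mm. I'll lower it, with the last part slow.

```bash

python3 -m creep '{"grip":[1,1,1,1,1,1,1,1,1,1,1,1],"xyz":[[0,0,-0.05],[0,0,-0.15],[0,0,-0.27],[0,0,-0.38],[0,0,-0.46],[0,0,-0.52],[0,0,-0.56],[0,0,-0.59],[0,0,-0.605],[0,0,-0.615],[0,0,-0.62],[0,0,-0.625]],"angular":[[0,0,0],[0,0,0],[0,0,0],[0,0,0],[0,0,0],[0,0,0],[0,0,0],[0,0,0],[0,0,0],[0,0,0],[0,0,0],[0,0,0]]}'
python3 -m creep '{"grip":[1,1,1,1,1,1],"xyz":[[0,0,-0.004],[0,0,-0.008],[0,0,-0.012],[0,0,-0.014],[0,0,-0.014],[0,0,-0.014]],"angular":[[0,0,0],[0,0,0],[0,0,0],[0,0,0],[0,0,0],[0,0,0]]}'
python3 st.py
```

```text
clock: 7.75
tcp_pos: [0.4363, 0.2697, 0.0098]
orientation: [0.0, 0.672, 0.74, 0.001]
wrist_force: [0.2, 0.7, -4.3]
opening: 0.0184
finger_force: 59.7
clock: 8.35
tcp_pos: [0.4359, 0.2695, 0.0065]
orientation: [0.0, 0.672, 0.74, 0.0]
wrist_force: [0.3, -0.6, -4.0]
opening: 0.0184
finger_force: 59.7
t 8.35 tcp mm [435.9 269.5   6.5] closing yaw 5.48 toolz [ 0.  0. -1.] F [ 0.3 -0.6 -4. ] open 18.4 ff 59.7 q [0.36 0.24 2.1  0.   0.8  0.26]
```

Not yet in contact, so I'll go a few millimetres more.

```bash

python3 -m creep '{"grip":[1,1,1,1],"xyz":[[0,0,-0.005],[0,0,-0.008],[0,0,-0.01],[0,0,-0.01]],"angular":[[0,0,0],[0,0,0],[0,0,0],[0,0,0]]}'
```

```text
clock: 8.75
tcp_pos: [0.4361, 0.2696, 0.0059]
orientation: [-0.0, 0.672, 0.74, -0.0]
wrist_force: [-4.4, -1.9, 6.6]
opening: 0.0187
finger_force: 61.0
```

Contact: the force swung to +6.6 N. Release and rise.

```bash

python3 -m creep '{"grip":[-1,-1,-1,-1,-1,-1,-1,-1],"xyz":[[0,0,0],[0,0,0],[0,0,0],[0,0,0],[0,0,0],[0,0,0],[0,0,0],[0,0,0]],"angular":[[0,0,0],[0,0,0],[0,0,0],[0,0,0],[0,0,0],[0,0,0],[0,0,0],[0,0,0]]}'
python3 -m creep '{"grip":[-1,-1,-1,-1,-1,-1,-1,-1],"xyz":[[0,0,0.1],[0,0,0.3],[0,0,0.55],[0,0,0.7],[0,0,0.75],[0,-0.2,0.75],[0,-0.4,0.75],[0,-0.4,0.75]],"angular":[[0,0,0],[0,0,0],[0,0,0],[0,0,0],[0,0,0],[0,0,0],[0,0,0],[0,0,0]]}'
python3 st.py
cat > chk.py <<'E'
import sys
from h import *
# measure: name cx cy rad zlo zhi
def meas(lab,cx,cy,r,zl,zh,cams):
    for n,c,C in cams:
        P=C.reshape(-1,3); m=(np.hypot(P[:,0]-cx,P[:,1]-cy)<r)&(P[:,2]>zl)&(P[:,2]<zh); q=P[m]
        if len(q)<8: print(lab,n,len(q)); continue
        (x,y),wh,a=cv2.minAreaRect((q[:,:2]*1000).astype(np.float32)); print(lab,n,len(q),"c",round(x,1),round(y,1),"wh",np.round(wh,1),"ang",round(a,1),"z",np.percentile(q[:,2]*1000,[5,50,95]).round(1))
cams=[]
for n in("top","scene"):
    c=cap(n); cams.append((n,c,cloud(c)))
E
python3 - <<'E'
from chk import *
meas("yoke top",.4355,.269,.06,.018,.04,cams)
meas("blue coil top",.475,.022,.04,.063,.08,cams); meas("red coil top",.46,-.046,.04,.063,.08,cams)
meas("all coils",.4675,-.012,.08,.06,.08,cams)
o=[np.clip(c["color"][a:b,l:r,::-1].astype(float)*2,0,255).astype(np.uint8) for c,a,b,l,r in((cams[0][1],180,300,100,300),(cams[1][1],130,250,260,460))]
cv2.imwrite("pics/a3.png",cv2.resize(np.hstack(o),None,fx=2,fy=2))
E
```

```text
clock: 9.55
tcp_pos: [0.4359, 0.2695, 0.0045]
orientation: [-0.0, 0.672, 0.74, -0.0]
wrist_force: [0.2, 0.2, 0.4]
opening: 0.0852
finger_force: 0.0
clock: 10.35
tcp_pos: [0.4349, 0.1864, 0.153]
orientation: [-0.0, 0.674, 0.739, -0.002]
wrist_force: [0.2, 0.1, -0.4]
opening: 0.0855
finger_force: 0.0
t 10.35 tcp mm [434.9 186.4 153. ] closing yaw 5.27 toolz [-0.003 -0.002 -1.   ] F [ 0.2  0.1 -0.4] open 85.5 ff 0.0 q [ 0.19 -0.08  2.13 -0.    1.1   0.1 ]
yoke top top 0
yoke top scene 286 c 436.2 270.3 wh [26.9 90.6] ang 6.4 z [19.  22.9 25.6]
blue coil top top 487 c 473.7 20.6 wh [53.7 54.1] ang 76.4 z [68.1 70.9 74. ]
blue coil top scene 336 c 473.3 23.0 wh [59.5 56.1] ang 74.8 z [64.6 70.9 73.6]
red coil top top 498 c 457.1 -48.6 wh [54.3 54.1] ang 76.5 z [67.8 70.7 74. ]
red coil top scene 299 c 457.0 -46.6 wh [58.  55.5] ang 76.9 z [64.6 70.7 73.8]
all coils top 987 c 465.4 -14.1 wh [125.3  54.1] ang 76.5 z [67.9 70.8 74. ]
all coils scene 692 c 465.1 -11.4 wh [130.3  57. ] ang 76.1 z [61.6 70.6 73.7]
```

View pics/a3.png

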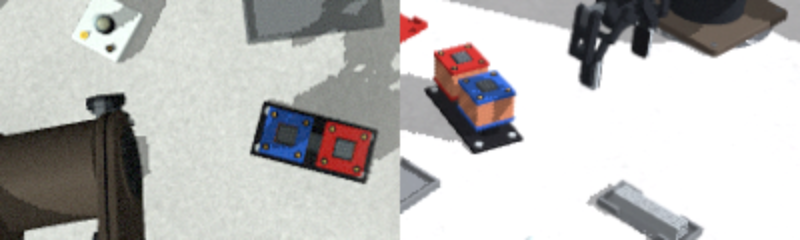

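The yoke lies in its tray at (640,205) of the composite, top at 23 mm and let go. The blue coil is centred at about (473.5, 22), axis 76.5°, so I'll grip it next.

```bash

python3 -m creep '{"grip":[-1,-1,-1,-1,-1,-1,-1],"xyz":[[0.19,-0.825,0],[0.19,-0.825,0],[0.19,-0.825,0],[0.19,-0.825,0],[0.19,-0.825,0],[0.19,-0.825,0],[0.19,-0.825,0]],"angular":[[0,0,-0.104],[0,0,-0.104],[0,0,-0.104],[0,0,-0.104],[0,0,-0.104],[0,0,-0.104],[0,0,-0.104]]}'
python3 st.py
```

```text
clock: 11.15
tcp_pos: [0.4734, 0.0259, 0.154]
orientation: [-0.001, 0.783, 0.622, -0.0]
wrist_force: [-0.7, -0.3, 0.3]
opening: 0.0851
finger_force: 0.0
t 11.15 tcp mm [473.4  25.9 154. ] closing yaw 166.87 toolz [-0.001  0.001 -1.   ] F [-0.7 -0.3  0.3] open 85.1 ff 0.0 q [-0.16 -0.08  2.13  0.    1.1   0.07]
```

```bash

python3 -m creep '{"grip":[-1,-1,-1,-1,-1,-1,-1,-1],"xyz":[[0,-0.02,-0.1],[0,-0.02,-0.25],[0,-0.02,-0.4],[0,-0.02,-0.5],[0,-0.02,-0.56],[0,-0.02,-0.59],[0,-0.02,-0.6],[0,-0.02,-0.6]],"angular":[[0,0,0],[0,0,0],[0,0,0],[0,0,0],[0,0,0],[0,0,0],[0,0,0],[0,0,0]]}'
python3 st.py
python3 -m creep '{"grip":[1,1,1,1,1,1,1,1,1,1],"xyz":[[0,0,0],[0,0,0],[0,0,0],[0,0,0],[0,0,0],[0,0,0],[0,0,0],[0,0,0],[0,0,0],[0,0,0]],"angular":[[0,0,0],[0,0,0],[0,0,0],[0,0,0],[0,0,0],[0,0,0],[0,0,0],[0,0,0],[0,0,0],[0,0,0]]}'
python3 -m creep '{"grip":[1,1,1,1,1],"xyz":[[0,0,0.02],[0,0,0.05],[0,0,0.08],[0,0,0.1],[0,0,0.1]],"angular":[[0,0,0],[0,0,0],[0,0,0],[0,0,0],[0,0,0]]}'
python3 st.py
```

```text
clock: 11.95
tcp_pos: [0.4745, 0.0207, 0.0352]
orientation: [0.0, 0.784, 0.621, 0.0]
wrist_force: [-0.1, 0.0, 0.9]
opening: 0.0857
finger_force: 0.0
t 11.95 tcp mm [474.5  20.7  35.2] closing yaw 166.79 toolz [ 0.001 -0.    -1.   ] F [-0.1  0.   0.9] open 85.7 ff 0.0 q [-0.17  0.11  2.19  0.    0.84  0.06]
clock: 12.95
tcp_pos: [0.4747, 0.0203, 0.0355]
orientation: [0.001, 0.784, 0.621, 0.0]
wrist_force: [-1.0, 0.1, 5.5]
opening: 0.0532
finger_force: 63.7
clock: 13.45
tcp_pos: [0.4744, 0.0204, 0.0553]
orientation: [0.001, 0.784, 0.621, 0.001]
wrist_force: [0.5, 0.3, -1.9]
opening: 0.0533
finger_force: 63.2
t 13.45 tcp mm [474.4  20.4  55.3] closing yaw 166.76 toolz [ 0.002 -0.    -1.   ] F [ 0.5  0.3 -1.9] open 53.3 ff 63.2 q [-0.17  0.07  2.18  0.    0.89  0.06]
```

```bash

python3 -m creep '{"grip":[1,1,1,1,1,1,1],"xyz":[[0,0,0.08],[0,0,0.2],[0,0,0.34],[0,0,0.45],[0,0,0.51],[0,0,0.525],[0,0,0.525]],"angular":[[0,0,0],[0,0,0],[0,0,0],[0,0,0],[0,0,0],[0,0,0],[0,0,0]]}'
python3 -m creep '{"grip":[1,1,1,1,1,1,1,1,1],"xyz":[[0.04,-0.08,0],[0.1,-0.2,0],[0.17,-0.35,0],[0.24,-0.5,0],[0.31,-0.64,0],[0.355,-0.73,0],[0.375,-0.77,0],[0.375,-0.77,0],[0.375,-0.77,0]],"angular":[[0,0,0.01],[0,0,0.02],[0,0,0.03],[0,0,0.04],[0,0,0.05],[0,0,0.06],[0,0,0.0658],[0,0,0.0658],[0,0,0.0658]]}'
python3 -m creep '{"grip":[1,1,1,1,1,1,1,1,1],"xyz":[[0.04,-0.08,0],[0.1,-0.2,0],[0.17,-0.35,0],[0.24,-0.5,0],[0.31,-0.64,0],[0.355,-0.73,0],[0.375,-0.77,0],[0.375,-0.77,0],[0.375,-0.77,0]],"angular":[[0,0,0.01],[0,0,0.02],[0,0,0.03],[0,0,0.04],[0,0,0.05],[0,0,0.06],[0,0,0.0658],[0,0,0.0658],[0,0,0.0658]]}'
python3 st.py
python3 - <<'E'
from chk import *
T,S=cams[0][1],cams[1][1]
o=[np.clip(c["color"][a:b,l:r,::-1].astype(float)*2,0,255).astype(np.uint8) for c,a,b,l,r in((T,150,290,200,400),(S,70,210,140,340))]
cv2.imwrite("pics/a4.png",cv2.resize(np.hstack(o),None,fx=2,fy=2))
meas("red coil",.457,-.047,.04,.063,.08,cams)
meas("held blue",.624,-.288,.06,.14,.165,cams[1:])
E
```

```text
clock: 14.15
tcp_pos: [0.4736, 0.0205, 0.1591]
orientation: [-0.0, 0.784, 0.621, -0.0]
wrist_force: [-1.0, -0.5, -1.3]
opening: 0.0534
finger_force: 63.3
clock: 15.05
tcp_pos: [0.548, -0.1326, 0.1583]
orientation: [-0.001, 0.716, 0.698, -0.0]
wrist_force: [-0.1, -0.3, -2.6]
opening: 0.0534
finger_force: 63.4
clock: 15.95
tcp_pos: [0.6234, -0.286, 0.1591]
orientation: [-0.001, 0.64, 0.769, 0.0]
wrist_force: [-0.1, 0.7, -1.7]
opening: 0.0534
finger_force: 63.4
t 15.95 tcp mm [ 623.4 -286.   159.1] closing yaw 10.47 toolz [-0.001  0.001 -1.   ] F [-0.1  0.7 -1.7] open 53.4 ff 63.4 q [-0.58  0.37  1.6   0.    1.17 -0.76]
red coil top 498 c 457.1 -48.6 wh [54.3 54.2] ang 76.7 z [68.  70.7 73.8]
red coil scene 299 c 457.0 -46.2 wh [58.4 56.3] ang 75.3 z [65.1 70.9 73.9]
held blue scene 132 c 633.8 -267.5 wh [40.6 72.3] ang 58.2 z [149.9 155.6 163.4]
```

View pics/a4.png

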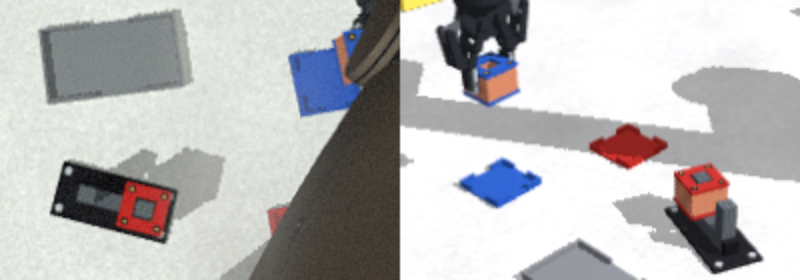

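The blue coil hangs level above its tray, at (492,80) in the right half. Lower it, then the last part slowly.

```bash

python3 -m creep '{"grip":[1,1,1,1,1,1,1,1,1,1,1,1],"xyz":[[0,-0.01,-0.05],[0,-0.01,-0.15],[0,-0.01,-0.28],[0,-0.01,-0.41],[0,-0.01,-0.52],[0,-0.01,-0.6],[0,-0.01,-0.65],[0,-0.01,-0.68],[0,-0.01,-0.7],[0,-0.01,-0.71],[0,-0.01,-0.715],[0,-0.01,-0.715]],"angular":[[0,0,0],[0,0,0],[0,0,0],[0,0,0],[0,0,0],[0,0,0],[0,0,0],[0,0,0],[0,0,0],[0,0,0],[0,0,0],[0,0,0]]}'
python3 -m creep '{"grip":[1,1,1,1,1,1],"xyz":[[0,0,-0.004],[0,0,-0.008],[0,0,-0.012],[0,0,-0.015],[0,0,-0.015],[0,0,-0.015]],"angular":[[0,0,0],[0,0,0],[0,0,0],[0,0,0],[0,0,0],[0,0,0]]}'
python3 st.py
```

```text
clock: 17.25
tcp_pos: [0.6242, -0.2898, 0.0172]
orientation: [0.001, 0.64, 0.769, 0.0]
wrist_force: [-0.3, 0.5, -1.5]
opening: 0.053
finger_force: 63.4
clock: 17.85
tcp_pos: [0.6238, -0.2895, 0.0134]
orientation: [-0.0, 0.64, 0.769, -0.0]
wrist_force: [0.9, 0.2, -1.8]
opening: 0.0532
finger_force: 63.4
t 17.85 tcp mm [ 623.8 -289.5   13.4] closing yaw 10.45 toolz [-0.  0. -1.] F [ 0.9  0.2 -1.8] open 53.2 ff 63.4 q [-0.58  0.55  1.66  0.    0.94 -0.76]
```

```bash

python3 -m creep '{"grip":[1,1,1,1],"xyz":[[0,0,-0.004],[0,0,-0.008],[0,0,-0.008],[0,0,-0.008]],"angular":[[0,0,0],[0,0,0],[0,0,0],[0,0,0]]}'
```

```text
clock: 18.25
tcp_pos: [0.624, -0.2897, 0.0127]
orientation: [0.0, 0.64, 0.769, -0.0]
wrist_force: [-1.8, 2.2, 2.8]
opening: 0.0533
finger_force: 63.7
```

Contact. Release, rise, and go back above the red coil.

```bash

python3 -m creep '{"grip":[-1,-1,-1,-1,-1,-1],"xyz":[[0,0,0],[0,0,0],[0,0,0],[0,0,0],[0,0,0],[0,0,0]],"angular":[[0,0,0],[0,0,0],[0,0,0],[0,0,0],[0,0,0],[0,0,0]]}'
python3 -m creep '{"grip":[-1,-1,-1,-1,-1,-1],"xyz":[[0,0,0.1],[0,0,0.3],[0,0,0.5],[0,0,0.7],[0,0,0.7],[0,0,0.7]],"angular":[[0,0,0],[0,0,0],[0,0,0],[0,0,0],[0,0,0],[0,0,0]]}'
python3 -m creep '{"grip":[-1,-1,-1,-1,-1],"xyz":[[-0.42,0.6,0],[-0.42,0.6,0],[-0.42,0.6,0],[-0.42,0.6,0],[-0.42,0.6,0]],"angular":[[0,0,-0.0665],[0,0,-0.0665],[0,0,-0.0665],[0,0,-0.0665],[0,0,-0.0665]]}'
python3 -m creep '{"grip":[-1,-1,-1,-1,-1,-1],"xyz":[[-0.42,0.6,0],[-0.42,0.6,0],[-0.42,0.6,0],[-0.42,0.6,0],[-0.42,0.6,0],[-0.42,0.6,0]],"angular":[[0,0,-0.0665],[0,0,-0.0665],[0,0,-0.0665],[0,0,-0.0665],[0,0,-0.0665],[0,0,-0.0665]]}'
python3 st.py
python3 - <<'E'
from chk import *
meas("blue in tray",.624,-.288,.045,.037,.07,cams)
E
```

```text
clock: 18.85
tcp_pos: [0.6239, -0.2895, 0.0118]
orientation: [-0.0, 0.64, 0.769, -0.0]
wrist_force: [0.7, -0.4, 0.3]
opening: 0.0849
finger_force: 0.0
clock: 19.45
tcp_pos: [0.6246, -0.29, 0.1539]
orientation: [0.002, 0.64, 0.769, 0.0]
wrist_force: [0.8, -0.2, -0.6]
opening: 0.0858
finger_force: 0.0
clock: 19.95
tcp_pos: [0.5385, -0.1683, 0.1499]
orientation: [-0.001, 0.716, 0.698, -0.001]
wrist_force: [0.1, 0.1, 0.4]
opening: 0.0856
finger_force: 0.0
clock: 20.55
tcp_pos: [0.4574, -0.0509, 0.1525]
orientation: [0.001, 0.786, 0.619, 0.0]
wrist_force: [0.4, 0.9, -0.5]
opening: 0.0854
finger_force: 0.0
t 20.55 tcp mm [457.4 -50.9 152.5] closing yaw 166.45 toolz [ 0.001 -0.001 -1.   ] F [ 0.4  0.9 -0.5] open 85.4 ff 0.0 q [-0.33 -0.12  2.16 -0.    1.1  -0.1 ]
blue in tray top 360 c 624.5 -288.8 wh [52.7 53.7] ang 10.5 z [42.8 46.9 50. ]
blue in tray scene 269 c 624.9 -288.0 wh [57.5 58.6] ang 11.0 z [38.2 47.5 51. ]
```

The blue coil stands centred in its tray with its top at 47 mm. Now the red coil.

```bash

python3 -m creep '{"grip":[-1,-1,-1,-1,-1,-1,-1,-1],"xyz":[[0,0.015,-0.1],[0,0.015,-0.25],[0,0.015,-0.4],[0,0.015,-0.5],[0,0.015,-0.56],[0,0.015,-0.58],[0,0.015,-0.585],[0,0.015,-0.585]],"angular":[[0,0,0],[0,0,0],[0,0,0],[0,0,0],[0,0,0],[0,0,0],[0,0,0],[0,0,0]]}'
python3 -m creep '{"grip":[1,1,1,1,1,1,1,1,1,1],"xyz":[[0,0,0],[0,0,0],[0,0,0],[0,0,0],[0,0,0],[0,0,0],[0,0,0],[0,0,0],[0,0,0],[0,0,0]],"angular":[[0,0,0],[0,0,0],[0,0,0],[0,0,0],[0,0,0],[0,0,0],[0,0,0],[0,0,0],[0,0,0],[0,0,0]]}'
python3 -m creep '{"grip":[1,1,1,1,1],"xyz":[[0,0,0.02],[0,0,0.05],[0,0,0.08],[0,0,0.1],[0,0,0.1]],"angular":[[0,0,0],[0,0,0],[0,0,0],[0,0,0],[0,0,0]]}'
python3 st.py
```

```text
clock: 21.45
tcp_pos: [0.4569, -0.047, 0.0358]
orientation: [0.001, 0.785, 0.619, 0.001]
wrist_force: [-0.0, 0.2, 0.6]
opening: 0.0853
finger_force: 0.0
clock: 22.45
tcp_pos: [0.4567, -0.0468, 0.036]
orientation: [0.001, 0.785, 0.619, 0.0]
wrist_force: [-0.5, 0.4, 5.3]
opening: 0.053
finger_force: 64.0
clock: 22.95
tcp_pos: [0.4563, -0.0467, 0.0557]
orientation: [0.001, 0.785, 0.619, 0.0]
wrist_force: [0.0, 0.5, -0.8]
opening: 0.0534
finger_force: 63.4
t 22.95 tcp mm [456.3 -46.7  55.7] closing yaw 166.51 toolz [ 0.001 -0.    -1.   ] F [ 0.   0.5 -0.8] open 53.4 ff 63.4 q [-0.32  0.04  2.22 -0.    0.88 -0.09]
```

```bash

python3 -m creep '{"grip":[1,1,1,1,1,1,1],"xyz":[[0,0,0.08],[0,0,0.2],[0,0,0.34],[0,0,0.45],[0,0,0.51],[0,0,0.525],[0,0,0.525]],"angular":[[0,0,0],[0,0,0],[0,0,0],[0,0,0],[0,0,0],[0,0,0],[0,0,0]]}'
python3 -m creep '{"grip":[1,1,1,1,1,1,1,1],"xyz":[[-0.01,-0.06,0],[-0.03,-0.18,0],[-0.05,-0.3,0],[-0.07,-0.42,0],[-0.08,-0.5,0],[-0.0875,-0.525,0],[-0.0875,-0.525,0],[-0.0875,-0.525,0]],"angular":[[0,0,0.01],[0,0,0.02],[0,0,0.035],[0,0,0.05],[0,0,0.06],[0,0,0.0636],[0,0,0.0636],[0,0,0.0636]]}'
python3 -m creep '{"grip":[1,1,1,1,1,1,1,1],"xyz":[[-0.01,-0.06,0],[-0.03,-0.18,0],[-0.05,-0.3,0],[-0.07,-0.42,0],[-0.08,-0.5,0],[-0.0875,-0.525,0],[-0.0875,-0.525,0],[-0.0875,-0.525,0]],"angular":[[0,0,0.01],[0,0,0.02],[0,0,0.035],[0,0,0.05],[0,0,0.06],[0,0,0.0636],[0,0,0.0636],[0,0,0.0636]]}'
python3 st.py
python3 - <<'E'
from chk import *
T,S=cams[0][1],cams[1][1]
o=[np.clip(c["color"][a:b,l:r,::-1].astype(float)*2,0,255).astype(np.uint8) for c,a,b,l,r in((T,150,290,200,400),(S,50,190,160,360))]
cv2.imwrite("pics/a5.png",cv2.resize(np.hstack(o),None,fx=2,fy=2))
E
```

```text
clock: 23.65
tcp_pos: [0.4556, -0.0465, 0.1595]
orientation: [-0.0, 0.785, 0.619, -0.0]
wrist_force: [0.4, -0.2, -1.6]
opening: 0.053
finger_force: 63.4
clock: 24.45
tcp_pos: [0.4379, -0.1507, 0.159]
orientation: [-0.001, 0.72, 0.694, -0.0]
wrist_force: [0.1, 0.1, -2.0]
opening: 0.0532
finger_force: 63.4
clock: 25.25
tcp_pos: [0.4209, -0.2554, 0.1596]
orientation: [-0.0, 0.647, 0.763, 0.0]
wrist_force: [0.2, 0.1, -2.0]
opening: 0.0531
finger_force: 63.3
t 25.25 tcp mm [ 420.9 -255.4  159.6] closing yaw 9.42 toolz [-0.     0.001 -1.   ] F [ 0.2  0.1 -2. ] open 53.1 ff 63.3 q [-0.75 -0.05  2.08  0.    1.11 -0.92]
```

View pics/a5.png

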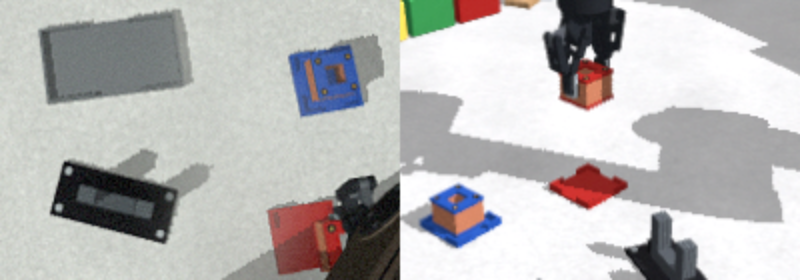

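The blue coil stands well in its tray, and the red coil hangs level above its own. I'll lower it the same way.

```bash

python3 -m creep '{"grip":[1,1,1,1,1,1,1,1,1,1,1,1],"xyz":[[0,0,-0.05],[0,0,-0.15],[0,0,-0.28],[0,0,-0.41],[0,0,-0.52],[0,0,-0.6],[0,0,-0.65],[0,0,-0.68],[0,0,-0.7],[0,0,-0.71],[0,0,-0.715],[0,0,-0.715]],"angular":[[0,0,0],[0,0,0],[0,0,0],[0,0,0],[0,0,0],[0,0,0],[0,0,0],[0,0,0],[0,0,0],[0,0,0],[0,0,0],[0,0,0]]}'
python3 -m creep '{"grip":[1,1,1,1,1,1],"xyz":[[0,0,-0.004],[0,0,-0.008],[0,0,-0.012],[0,0,-0.016],[0,0,-0.018],[0,0,-0.018]],"angular":[[0,0,0],[0,0,0],[0,0,0],[0,0,0],[0,0,0],[0,0,0]]}'
```

```text
clock: 26.55
tcp_pos: [0.4212, -0.2568, 0.0174]
orientation: [0.001, 0.647, 0.763, -0.0]
wrist_force: [-0.5, 0.5, -1.9]
opening: 0.0534
finger_force: 63.4
clock: 27.15
tcp_pos: [0.4208, -0.2565, 0.0132]
orientation: [-0.0, 0.647, 0.763, 0.0]
wrist_force: [0.5, 0.3, -1.3]
opening: 0.0533
finger_force: 63.3
```

```bash

python3 -m creep '{"grip":[1,1,1,1],"xyz":[[0,0,-0.003],[0,0,-0.006],[0,0,-0.008],[0,0,-0.008]],"angular":[[0,0,0],[0,0,0],[0,0,0],[0,0,0]]}'
```

```text
clock: 27.55
tcp_pos: [0.4209, -0.2565, 0.0131]
orientation: [-0.001, 0.647, 0.763, -0.0]
wrist_force: [-5.3, 2.9, 8.6]
opening: 0.053
finger_force: 64.9
```

Contact. Release, rise, go above the core, and re-measure it.

```bash

python3 -m creep '{"grip":[-1,-1,-1,-1,-1,-1],"xyz":[[0,0,0],[0,0,0],[0,0,0],[0,0,0],[0,0,0],[0,0,0]],"angular":[[0,0,0],[0,0,0],[0,0,0],[0,0,0],[0,0,0],[0,0,0]]}'
python3 -m creep '{"grip":[-1,-1,-1,-1,-1,-1],"xyz":[[0,0,0.1],[0,0,0.3],[0,0,0.5],[0,0,0.7],[0,0,0.7],[0,0,0.7]],"angular":[[0,0,0],[0,0,0],[0,0,0],[0,0,0],[0,0,0],[0,0,0]]}'
python3 - <<'E'
from chk import *
meas("red in tray",.421,-.256,.045,.037,.07,cams)
meas("limb blue side",.474,.022,.025,.06,.085,cams); meas("limb red side",.458,-.046,.025,.06,.085,cams)
for n,c,C in cams:
    P=C.reshape(-1,3); g=c["color"].reshape(-1,3).max(1); m=(np.hypot(P[:,0]-.4665,P[:,1]+.012)<.09)&(P[:,2]<.012)&(P[:,2]>-.01)&(g<40)
    q=P[m]; print("foot",n,len(q),cv2.minAreaRect((q[:,:2]*1000).astype(np.float32)),np.median(q[:,2]))
E
python3 -m creep '{"grip":[-1,-1,-1,-1,-1],"xyz":[[0.115,0.61,0],[0.115,0.61,0],[0.115,0.61,0],[0.115,0.61,0],[0.115,0.61,0]],"angular":[[0,0,-0.0636],[0,0,-0.0636],[0,0,-0.0636],[0,0,-0.0636],[0,0,-0.0636]]}'
python3 -m creep '{"grip":[-1,-1,-1,-1,-1,-1],"xyz":[[0.115,0.61,0],[0.115,0.61,0],[0.115,0.61,0],[0.115,0.61,0],[0.115,0.61,0],[0.115,0.61,0]],"angular":[[0,0,-0.0636],[0,0,-0.0636],[0,0,-0.0636],[0,0,-0.0636],[0,0,-0.0636],[0,0,-0.0636]]}'
python3 st.py
```

```text
clock: 28.15
tcp_pos: [0.4208, -0.2565, 0.0117]
orientation: [-0.0, 0.647, 0.763, 0.0]
wrist_force: [-1.3, -0.8, 0.1]
opening: 0.085
finger_force: 0.0
clock: 28.75
tcp_pos: [0.4213, -0.2569, 0.1528]
orientation: [0.001, 0.647, 0.763, -0.0]
wrist_force: [0.1, 0.5, -0.7]
opening: 0.0855
finger_force: 0.0
red in tray top 401 c 421.6 -257.4 wh [52.9 53.6] ang 9.5 z [43.7 47.3 50.7]
red in tray scene 243 c 421.7 -257.8 wh [60.2 60.2] ang 10.5 z [38.8 47.2 50.6]
limb blue side top 74 c 473.7 19.8 wh [20.  19.3] ang 76.6 z [70.2 72.8 74.8]
limb blue side scene 83 c 473.0 22.1 wh [25.  22.4] ang 71.7 z [60.9 71.  74.2]
limb red side top 75 c 456.8 -48.1 wh [20.3 19.3] ang 76.4 z [69.4 72.4 74.9]
limb red side scene 73 c 456.7 -45.8 wh [23.2 21. ] ang 74.1 z [61.4 71.2 74.4]
foot top 1157 ((464.5201721191406, -13.59088134765625), (148.19717407226562, 68.66468048095703), 75.90016174316406) 0.006414436473648033
foot scene 536 ((466.5289001464844, -9.916023254394531), (151.26844787597656, 70.01724243164062), 75.20784759521484) 0.00675543365721043
clock: 29.35
tcp_pos: [0.443, -0.1338, 0.15]
orientation: [-0.001, 0.719, 0.695, -0.001]
wrist_force: [0.7, 0.1, -0.2]
opening: 0.0853
finger_force: 0.0
clock: 29.95
tcp_pos: [0.4667, -0.0139, 0.1513]
orientation: [-0.0, 0.786, 0.618, -0.0]
wrist_force: [0.1, -0.0, 0.0]
opening: 0.0856
finger_force: 0.0
t 29.95 tcp mm [466.7 -13.9 151.3] closing yaw 166.41 toolz [-0.001 -0.    -1.   ] F [ 0.1 -0.   0. ] open 85.6 ff 0.0 q [-0.25 -0.1   2.14 -0.    1.1  -0.01]
```

The red coil is in its tray (top at 47 mm). The bare core is centred at about (465, −13), axis 76°. Descending over the bar between the limbs.

```bash

python3 -m creep '{"grip":[-1,-1,-1,-1,-1,-1,-1,-1,-1,-1,-1],"xyz":[[-0.007,0.005,-0.1],[-0.007,0.005,-0.25],[-0.007,0.005,-0.4],[-0.007,0.005,-0.5],[-0.007,0.005,-0.57],[-0.007,0.005,-0.63],[-0.007,0.005,-0.67],[-0.007,0.005,-0.69],[-0.007,0.005,-0.7],[-0.007,0.005,-0.7],[-0.007,0.005,-0.7]],"angular":[[0,0,0],[0,0,0],[0,0,0],[0,0,0],[0,0,0],[0,0,0],[0,0,0],[0,0,0],[0,0,0],[0,0,0],[0,0,0]]}'
python3 st.py
python3 - <<'E'
from h import *
c=cap("scene"); im=np.clip(c["color"][90:240,220:400,::-1].astype(float)*2.2,0,255).astype(np.uint8)
cv2.imwrite("pics/a6.png",cv2.resize(im,None,fx=3.5,fy=3.5))
E
```

```text
clock: 31.05
tcp_pos: [0.466, -0.0116, 0.0123]
orientation: [0.0, 0.785, 0.619, 0.0]
wrist_force: [-0.0, -0.3, 0.0]
opening: 0.0852
finger_force: 0.0
t 31.05 tcp mm [466.  -11.6  12.3] closing yaw 166.52 toolz [ 0.001 -0.    -1.   ] F [-0.  -0.3  0. ] open 85.2 ff 0.0 q [-0.24  0.14  2.21  0.    0.79 -0.01]
```

View pics/a6.png

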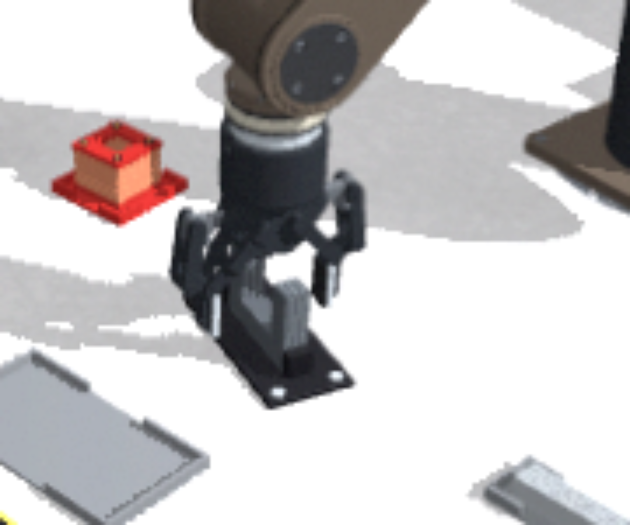

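The gripper straddles the bar between the limbs, fingers at (210,310) and (325,285), with nothing fouling. Lower 2.5 mm, close and lift slightly.

```bash

python3 -m creep '{"grip":[-1,-1,1,1,1,1,1,1,1,1,1,1],"xyz":[[-0.003,-0.005,-0.013],[-0.003,-0.005,-0.013],[-0.003,-0.005,-0.013],[-0.003,-0.005,-0.013],[-0.003,-0.005,-0.013],[-0.003,-0.005,-0.013],[-0.003,-0.005,-0.013],[-0.003,-0.005,-0.013],[-0.003,-0.005,-0.013],[-0.003,-0.005,-0.013],[-0.003,-0.005,-0.013],[-0.003,-0.005,-0.013]],"angular":[[0,0,0],[0,0,0],[0,0,0],[0,0,0],[0,0,0],[0,0,0],[0,0,0],[0,0,0],[0,0,0],[0,0,0],[0,0,0],[0,0,0]]}'
python3 -m creep '{"grip":[1,1,1,1,1,1,1,1],"xyz":[[0,0,0],[0,0,0],[0,0,0.02],[0,0,0.05],[0,0,0.08],[0,0,0.1],[0,0,0.1],[0,0,0.1]],"angular":[[0,0,0],[0,0,0],[0,0,0],[0,0,0],[0,0,0],[0,0,0],[0,0,0],[0,0,0]]}'
python3 st.py
```

```text
clock: 32.3
tcp_pos: [0.4647, -0.0125, 0.0094]
orientation: [-0.0, 0.785, 0.619, -0.0]
wrist_force: [-1.0, 0.3, 6.1]
opening: 0.0182
finger_force: 61.7
clock: 33.1
tcp_pos: [0.4649, -0.0125, 0.0292]
orientation: [0.0, 0.785, 0.619, 0.0]
wrist_force: [0.7, 0.1, -7.2]
opening: 0.0186
finger_force: 60.1
t 33.1 tcp mm [464.9 -12.5  29.2] closing yaw 166.51 toolz [ 0. -0. -1.] F [ 0.7  0.1 -7.2] open 18.6 ff 60.1 q [-0.25  0.1   2.21  0.    0.83 -0.01]
```

Core held (−7.2 N). Lift, carry to the tray, and refine the tray centre from the first top picture.

```bash

python3 -m creep '{"grip":[1,1,1,1,1,1,1],"xyz":[[0,0,0.05],[0,0,0.14],[0,0,0.24],[0,0,0.32],[0,0,0.35],[0,0,0.35],[0,0,0.35]],"angular":[[0,0,0],[0,0,0],[0,0,0],[0,0,0],[0,0,0],[0,0,0],[0,0,0]]}'
python3 -m creep '{"grip":[1,1,1,1,1,1,1,1,1,1,1,1],"xyz":[[0.04,0.001,0],[0.12,0.003,0],[0.23,0.006,0],[0.35,0.009,0],[0.47,0.012,0],[0.59,0.015,0],[0.71,0.018,0],[0.81,0.02,0],[0.88,0.022,0],[0.92,0.022,0],[0.928,0.022,0],[0.928,0.022,0]],"angular":[[0,0,0.005],[0,0,0.015],[0,0,0.03],[0,0,0.045],[0,0,0.06],[0,0,0.075],[0,0,0.09],[0,0,0.105],[0,0,0.115],[0,0,0.12],[0,0,0.122],[0,0,0.122]]}'
python3 st.py
python3 - <<'E'
from chk import *
c=dict(np.load("top0.npz")); s=dict(np.load("scene0.npz"))
for n,c in(("top0",c),("scene0",s)):
    P=cloud(c).reshape(-1,3); m=(P[:,2]>.006)&(P[:,2]<.02)&(P[:,0]>.58)&(P[:,0]<.715)&(abs(P[:,1]+.008)<.105); q=P[m]; print(n,cv2.minAreaRect((q[:,:2]*1000).astype(np.float32)))
S=cams[1][1]; T=cams[0][1]
o=[np.clip(c["color"][a:b,l:r,::-1].astype(float)*2.2,0,255).astype(np.uint8) for c,a,b,l,r in((T,130,290,190,350),(S,110,270,180,340))]
cv2.imwrite("pics/a7.png",cv2.resize(np.hstack(o),None,fx=2.5,fy=2.5))
E
```

```text
clock: 33.8
tcp_pos: [0.4641, -0.0124, 0.0984]
orientation: [-0.001, 0.785, 0.619, -0.0]
wrist_force: [-0.8, -0.3, -7.5]
opening: 0.0182
finger_force: 60.2
clock: 35.0
tcp_pos: [0.6498, -0.008, 0.098]
orientation: [-0.001, 0.653, 0.757, -0.001]
wrist_force: [-0.3, 0.4, -7.1]
opening: 0.0186
finger_force: 60.1
t 35.0 tcp mm [649.8  -8.   98. ] closing yaw 8.47 toolz [-0.002  0.    -1.   ] F [-0.3  0.4 -7.1] open 18.6 ff 60.1 q [-0.17  0.37  1.73 -0.    1.04 -0.32]
top0 ((648.0364379882812, -8.914863586425781), (98.59552764892578, 178.2383575439453), 8.103124618530273)
scene0 ((650.7495727539062, -6.7986907958984375), (102.26596069335938, 182.6719512939453), 8.214001655578613)
```

View pics/a7.png

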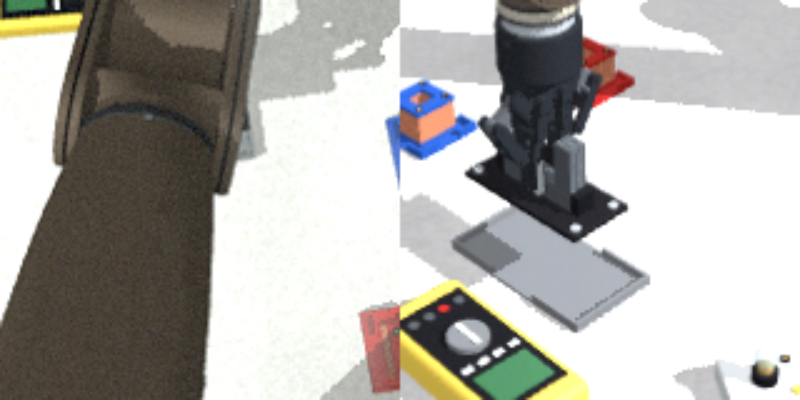

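The core hangs level and parallel over its tray, foot centre at about (547,200) of the composite. Lower it gently.

```bash

python3 -m creep '{"grip":[1,1,1,1,1,1,1,1,1,1,1,1],"xyz":[[0,0,-0.03],[0,0,-0.08],[0,0,-0.14],[0,0,-0.2],[0,0,-0.26],[0,0,-0.31],[0,0,-0.35],[0,0,-0.375],[0,0,-0.39],[0,0,-0.4],[0,0,-0.405],[0,0,-0.405]],"angular":[[0,0,0],[0,0,0],[0,0,0],[0,0,0],[0,0,0],[0,0,0],[0,0,0],[0,0,0],[0,0,0],[0,0,0],[0,0,0],[0,0,0]]}'
python3 -m creep '{"grip":[1,1,1,1,1,1],"xyz":[[0,0,-0.004],[0,0,-0.008],[0,0,-0.012],[0,0,-0.016],[0,0,-0.02],[0,0,-0.02]],"angular":[[0,0,0],[0,0,0],[0,0,0],[0,0,0],[0,0,0],[0,0,0]]}'
python3 st.py
```

```text
clock: 36.3
tcp_pos: [0.6507, -0.0082, 0.0185]
orientation: [0.0, 0.653, 0.757, 0.0]
wrist_force: [-0.4, 1.0, -7.0]
opening: 0.0188
finger_force: 60.1
clock: 36.9
tcp_pos: [0.6503, -0.0081, 0.0139]
orientation: [-0.0, 0.653, 0.757, -0.0]
wrist_force: [0.2, 0.6, -6.9]
opening: 0.0185
finger_force: 60.1
t 36.9 tcp mm [650.3  -8.1  13.9] closing yaw 8.47 toolz [-0.  0. -1.] F [ 0.2  0.6 -6.9] open 18.5 ff 60.1 q [-0.17  0.48  1.76  0.    0.91 -0.32]
```

```bash

python3 -m creep '{"grip":[1,1,1,1,1],"xyz":[[0,0,-0.004],[0,0,-0.008],[0,0,-0.011],[0,0,-0.011],[0,0,-0.011]],"angular":[[0,0,0],[0,0,0],[0,0,0],[0,0,0],[0,0,0]]}'
```

```text
clock: 37.4
tcp_pos: [0.6506, -0.0081, 0.0125]
orientation: [0.0, 0.653, 0.757, -0.0]
wrist_force: [-1.1, 1.0, -2.6]
opening: 0.0186
finger_force: 60.7
```

Contact is starting (the load dropped from −6.9 to −2.6 N). Half a millimetre more, release, rise, and check everything.

```bash

python3 -m creep '{"grip":[1,1,-1,-1,-1,-1,-1,-1,-1,-1],"xyz":[[0,0,-0.003],[0,0,-0.003],[0,0,-0.003],[0,0,-0.003],[0,0,-0.003],[0,0,-0.003],[0,0,-0.003],[0,0,-0.003],[0,0,-0.003],[0,0,-0.003]],"angular":[[0,0,0],[0,0,0],[0,0,0],[0,0,0],[0,0,0],[0,0,0],[0,0,0],[0,0,0],[0,0,0],[0,0,0]]}'
python3 -m creep '{"grip":[-1,-1,-1,-1,-1,-1,-1],"xyz":[[0,0,0.05],[0,0,0.15],[0,0,0.35],[0,0,0.6],[0,0,0.85],[0,0,0.9],[0,0,0.9]],"angular":[[0,0,0],[0,0,0],[0,0,0],[0,0,0],[0,0,0],[0,0,0],[0,0,0]]}'
python3 -m creep '{"grip":[-1,-1,-1,-1,-1,-1],"xyz":[[-0.5,-0.7,0],[-0.5,-0.7,0],[-0.5,-0.7,0],[-0.5,-0.7,0],[-0.5,-0.7,0],[-0.5,-0.7,0]],"angular":[[0,0,0],[0,0,0],[0,0,0],[0,0,0],[0,0,0],[0,0,0]]}'
python3 st.py
python3 - <<'E'
from chk import *
meas("yoke",.4355,.269,.06,.018,.04,cams)
meas("red",.421,-.256,.045,.037,.07,cams); meas("blue",.624,-.288,.045,.037,.07,cams)
meas("limbs",.6495,-.008,.06,.06,.09,cams)
for n,c,C in cams:
    P=C.reshape(-1,3); g=c["color"].reshape(-1,3).max(1); m=(np.hypot(P[:,0]-.6495,P[:,1]+.008)<.085)&(P[:,2]<.016)&(g<40)
    q=P[m]; print("foot",n,len(q),cv2.minAreaRect((q[:,:2]*1000).astype(np.float32)),np.percentile(q[:,2],[10,50,90]).round(4))
S=cams[1][1]
cv2.imwrite("pics/a8.png",cv2.resize(np.clip(S["color"][110:300,150:430,::-1].astype(float)*2.2,0,255).astype(np.uint8),None,fx=2.8,fy=2.8))
E
```

```text
clock: 38.4
tcp_pos: [0.6504, -0.0081, 0.0113]
orientation: [-0.0, 0.653, 0.757, 0.0]
wrist_force: [0.7, -0.1, 0.3]
opening: 0.0853
finger_force: 0.0
clock: 39.1
tcp_pos: [0.6523, -0.0084, 0.196]
orientation: [0.003, 0.653, 0.757, 0.002]
wrist_force: [0.3, -0.4, -1.3]
opening: 0.0851
finger_force: 0.0
clock: 39.7
tcp_pos: [0.5495, -0.1479, 0.1894]
orientation: [-0.002, 0.653, 0.757, -0.0]
wrist_force: [0.7, 0.1, 0.7]
opening: 0.0853
finger_force: 0.0
t 39.7 tcp mm [ 549.5 -147.9  189.4] closing yaw 8.4 toolz [-0.003  0.002 -1.   ] F [0.7 0.1 0.7] open 85.3 ff 0.0 q [-0.44  0.09  1.88  0.    1.17 -0.59]
yoke top 287 c 436.2 267.0 wh [20.5 90.6] ang 6.1 z [20.4 23.3 26.2]
yoke scene 289 c 438.2 270.0 wh [24.5 91. ] ang 8.1 z [19.  23.  25.9]
red top 0
red scene 235 c 422.6 -256.9 wh [58.9 58.8] ang 10.9 z [38.5 47.3 50.9]
blue top 0
blue scene 268 c 624.8 -287.4 wh [59.2 61.2] ang 6.8 z [38.1 47.2 50.7]
limbs top 161 c 650.0 -9.7 wh [21.6 89.9] ang 8.3 z [64.8 74.6 77.5]
limbs scene 213 c 652.3 -7.7 wh [22.5 92.2] ang 7.8 z [61.5 73.  77.6]
foot top 1036 ((654.2803955078125, -9.886680603027344), (76.42650604248047, 151.44656372070312), 8.417088508605957) [0.0066 0.0092 0.0117]
foot scene 705 ((652.7908935546875, -10.914161682128906), (72.88983917236328, 160.45758056640625), 8.246108055114746) [0.0071 0.0098 0.0126]
```

View pics/a8.png

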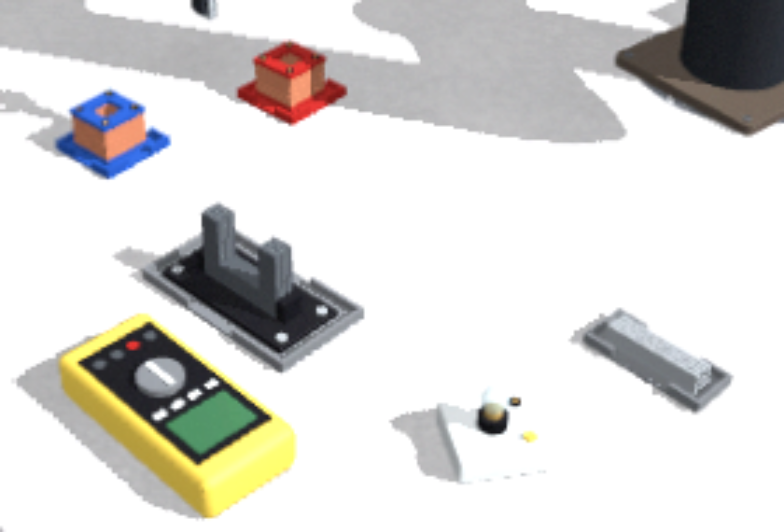

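All four parts lie flat in their own trays: core at (255,285), red (290,80), blue (108,130) and yoke (660,355). The lamp and multimeter have not moved, and the robot is clear. Handing in.

```bash
python3 -c "
from station import manip
print(manip.job_done())"
```

```text
the job is handed in; nothing more can be done
None
```

I put the yoke, both coils and the core in their own trays in the required order and handed the job in at about 40 s; the hand-in returned no verdict, but the last pictures show all four parts flat in their trays and the lamp holder and multimeter where they were.

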